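# Set the hole plate in the back-lit viewing frame

### The job

At the watchmaker's bench, take the white plate with the round holes out of the wooden ledge and slide it upright, edgewise, down between the two upright guides of the lit viewing frame until it sits fully home on the frame's base; keep hold of it until it is at or close to the bottom, then let go. Either face may look forward. Leave the green plate and the brass plate standing where they are.

Things in the scene. Friction and masses are not known exactly. Their poses are not given: they have to be found in the camera images.
- white_plate: Loose white plastic plate, six round holes, 0.1 kg, upright in the groove of a fixed wooden ledge. In mm: 72 wide (y axis), 8 thick (x axis), 125 high (z, up); origin: centre of its bottom edge. The top 45 is plain: pinch it there across its thickness. Ledge 284 x 62 x 32 high; groove 22 deep, 11 wide, its floor 10 above the bench. The three plates stand in line in it, any order, 16 gaps between side edges.
- green_plate: Bystander: green plastic plate with two oblong windows, loose, standing in the same groove as the white plate; same size, axes and origin (in mm: 72 wide y, 8 thick x, 125 high z, origin at the centre of the bottom edge).
- brass_plate: Bystander: solid brass plate without holes, loose, standing in the same groove; same size, axes and origin (in mm: 72 wide y, 8 thick x, 125 high z, origin at the centre of the bottom edge).
- viewing_frame: Fixed; mm. Dark base 120 x 150 x 12, two upright U channels facing each other, blue mouths. Origin: on the bench midway between them; y runs from one to the other, z up. Home: plate at x = y = 0, foot on the base (z = 12), plate y along frame y. Inside, channels are 24 wide in x, 16 at the foot (taper from z = 30), end walls 92 apart in y; flared by 10 per side from z = 70 to 86. Lit panel at x = -56, 57 high.

How it is judged:
By the outcome, as a careful person would: the job done as asked, in the order asked, and still so for the second after the job is handed in, with the robot touching nothing.
It also fails if it takes over 48 s, if anything falls off the work surface, if the arm or the gripper's body presses on something with over 40 N, if the wrist force passes 120 N, or if a joint passes its speed limit or range.

### The arm

A 6-joint arm with a two-finger parallel gripper is mounted at the origin on the work surface. World frame = base frame: x ahead of the robot, y to its left, z up, the work surface at z = 0. Lengths are in m, angles in rad, forces in N, time in s.
With the tool pointing down it reaches from about 0.35 to 0.85 m from the base axis. Payload 8.1 kg.
Tool frame: the origin (TCP) lies on the mounting face of the last link; the fingertips stand 186 mm ahead of it and the grasp point (between the pads) lies 167 mm ahead of it; y points along the fingers, x is the direction in which the jaws open and shut, and the axes are right-handed (so a half turn about y gives the same grasp; the last joint's range is limited). The gripper opens to 93 mm and grips with 3 to 60 N. Pads are 15 mm wide; open, the fingers measure 128 mm over their backs; the gripper's body (75 mm by 188 mm) begins 65 mm behind the grasp point.
Start: joints at [1.24, 0.13, 1.488, -0, 1.523, -0.085], TCP at [0.146, 0.582, 0.405] pointing down, gripper open.
Joint ranges: [-2.96, 2.96], [-0.89, 2.26], [0.02, 2.5], [-1.34, 4.48], [0, 2.73], [-2.66, 2.66]. Speed limits (rad/s): [2.39, 2.39, 2.79, 3.14, 3.14, 3.14].

### API

Orientations are given as a rotation vector (axis times angle).
In Python, from plant import robot, imaging gives the robot as it stands.
- The arm moves only by the shell command python3 -m inch 'ROWS' [OPENING] [FORCE]. ROWS is JSON, a list of rows, each an object of numbers: "x", "y", "z": the shift along the tool's x, y, z in mm; "twist": the turn about the tool's y in rad. In form: [{"x": .., "y": .., "z": .., "twist": ..}, ...]. A call has 1 to 12 rows; each row shifts and turns the commanded pose from where the row before left it, along the tool's axes as they then stand; what a row does not reach is not made up. A row lasts 1/10 s, in which the tool goes at most 50 mm and 8.59 degrees, less where a joint would pass 70% of its speed; a pose out of reach is approached as far as the arm can. A call with a gripper value outside its range is refused whole. OPENING is the gripper command: -1 is shut, 1 is fully open, values between are in proportion, set as the call begins (- or left out, the last holds). The fingers move at their own pace and stop on an object; FORCE is the grip in N (left out, the last holds). Time passes only in rows, so rows that do not move let the fingers close. It gives the time, the measured TCP pose, the force and the opening at its end, in the units of the state.
- robot.read_state(): the state, without advancing time (a new reading comes with each control period).
- imaging.read_camera(name): name is "scene" or "side" or "wrist"; returns a dict with "color" (384x512x3 uint8, red, green, blue), "depth" (384x512 float32, m along the optical axis (not along the pixel's ray), 0 where there is no reading), "fx", "fy", "cx", "cy" (pixels), "rvec" (rotation vector, rad) and "tvec" (3), from world to camera coordinates, as OpenCV has them; the wrist camera has in their place "tool_from_camera" (4x4, takes a point from camera to tool coordinates, whose origin is the TCP and whose axes are the tool frame's). Camera axes: x right, y down, z forward; pixel columns grow to the right and rows downward; lengths in m; the calibration is good to about 2 mm. A picture is of the moment at which its call begins: read the wrist's pose just before it.
- robot.close_job(): hands the job in, once; it reports no verdict.
The state is a dict: "t": time; "q": joint angles; "dq": joint speeds; "joint_torque": joint torques, N m; "tool_pos": TCP position; "orientation": TCP orientation; "force": force on the tool from outside, world axes, zero at the start; "wrist_torque": the same for the moment, N m; "opening": finger opening in m.
Only numpy, scipy, OpenCV 4.12 (cv2) and the standard library are available. Lean on these libraries where they do the work, as an engineer would, in place of code of your own. Each camera call takes 0.05 s, during which the arm holds its last target.

## Working session

There is one attempt and no reset: what is moved stays moved. The work goes in short steps, Python scripts to look and compute and a shell command to move; the robot and the scene stay as the last step left them, time stands still between calls to the robot, and variables do not carry over. Pictures are saved under pics/ and viewed, and the job is handed in when it is done.

```bash
ls; mkdir -p pics; cat > h.py <<'E'
import numpy as np, cv2
from plant import robot, imaging
def cam(n):
    c=imaging.read_camera(n); return c
def save(c,p): cv2.imwrite(p,cv2.cvtColor(c["color"],cv2.COLOR_RGB2BGR))
E
python3 - <<'E'
from h import *
s=robot.read_state(); print({k:np.round(v,4).tolist() for k,v in s.items()})
np.save('/tmp/x.npy',0)
import pickle
for n in ("scene","side","wrist"):
    c=cam(n); save(c,f"pics/{n}0.png"); pickle.dump(c,open(f"{n}0.pkl","wb"))
    print(n,{k:np.round(v,4).tolist() for k,v in c.items() if k not in("color","depth")})
E
```

```text
pics
{'t': 0.0, 'q': [1.2396, 0.1311, 1.4893, 0.0, 1.523, -0.0854], 'dq': [-0.0009, -0.0001, 0.0014, -0.001, -0.0003, 0.0009], 'joint_torque': [0.0006, -55.9844, -49.1768, 0.0769, 0.0352, -0.0001], 'tool_pos': [0.1459, 0.5818, 0.4037], 'orientation': [-1.3164, -1.0252, 1.0277], 'force': [0.461, 0.8493, -0.7405], 'wrist_torque': [-0.0296, -0.0382, -0.0244], 'opening': 0.0927}
scene {'fx': 359.8108, 'fy': 359.8108, 'cx': 253.8567, 'cy': 187.7132, 'rvec': [1.6947, 1.5655, -0.8443], 'tvec': [-0.0452, -0.2781, 1.2196]}
side {'fx': 444.8959, 'fy': 444.8959, 'cx': 257.325, 'cy': 188.0998, 'rvec': [0.3433, -2.7879, 1.2064], 'tvec': [0.5195, 0.1522, 0.8323]}
wrist {'fx': 330.5242, 'fy': 330.5242, 'cx': 256.3056, 'cy': 188.6473, 'tool_from_camera': [[1.0, 0.0002, 0.0001, 0.0006], [-0.0, -0.2681, 0.9634, 0.0201], [0.0002, -0.9634, -0.2681, 0.0756], [0.0, 0.0, 0.0, 1.0]]}
```

View pics/scene0.png

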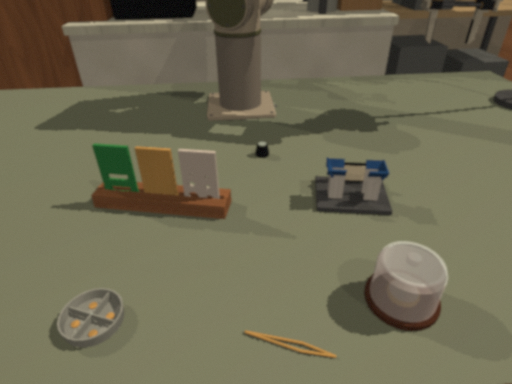

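View pics/side0.png

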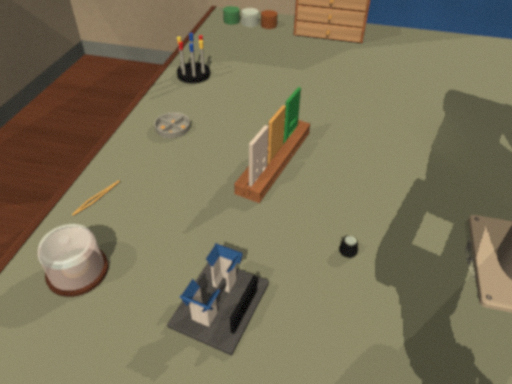

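View pics/wrist0.png

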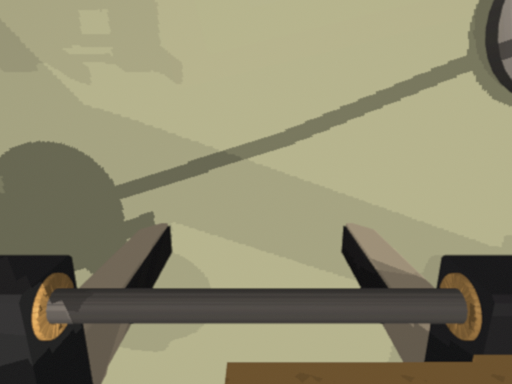

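```bash
python3 - <<'E'
from h import *
import pickle
from scipy.spatial.transform import Rotation as R
s=robot.read_state(); print(R.from_rotvec(s["orientation"]).as_matrix().round(3))
for n in("scene","side"):
    c=pickle.load(open(n+"0.pkl","rb")); M=R.from_rotvec(c["rvec"]).as_matrix(); print(n,"pos",-M.T@c["tvec"],"fwd",M[2])
E
```

```text
[[ 0.243 -0.    -0.97 ]
 [ 0.97  -0.001  0.243]
 [-0.001 -1.     0.   ]]
scene pos [ 1.16434286 -0.02811946  0.45873693] fwd [-0.82377759  0.04772315 -0.56490087]
side pos [0.3928591  0.61259959 0.67542077] fwd [ 0.16545642 -0.70899305 -0.6855312 ]
```

The scene view shows the ledge with the green (x≈115), brass (155) and white (199, 174) plates, white at the right (+y) end. The viewing frame is at about (352, 185), with its blue mouths. The side view agrees: white is nearest the frame, at (258, 155), and the blue mouths are at (224, 258) and (200, 295). I'll measure next.

```bash
cat >> h.py <<'E'
from scipy.spatial.transform import Rotation as R
def world(c):
    M=R.from_rotvec(c["rvec"]).as_matrix(); d=c["depth"]; v,u=np.mgrid[:384,:512]
    P=np.stack([(u-c["cx"])/c["fx"]*d,(v-c["cy"])/c["fy"]*d,d],-1)
    return (P-c["tvec"])@M
def project(c,p):
    return cv2.projectPoints(np.float64(p).reshape(-1,3),c["rvec"],c["tvec"],np.array([[c["fx"],0,c["cx"]],[0,c["fy"],c["cy"]],[0,0,1]]),None)[0].reshape(-1,2)
def ray(c,uv,z):
    M=R.from_rotvec(c["rvec"]).as_matrix(); o=-M.T@c["tvec"]; d=M.T@np.array([(uv[0]-c["cx"])/c["fx"],(uv[1]-c["cy"])/c["fy"],1]); return o+d*(z-o[2])/d[2]
E
python3 - <<'E'
from h import *
import pickle
for n in("scene","side"):
    c=pickle.load(open(n+"0.pkl","rb")); W=world(c); ok=c["depth"]>0
    hsv=cv2.cvtColor(c["color"],cv2.COLOR_RGB2HSV); H,S,V=[hsv[...,i].astype(int) for i in range(3)]
    box=(W[...,0]>.2)&(W[...,0]<.95)&(abs(W[...,1])<.5)&ok
    print(n,"bench z",np.median(W[...,2][box&(W[...,2]<.01)]))
    up=box&(W[...,2]>.055)
    ms={"white":up&(S<50)&(V>110),"green":up&(H>50)&(H<85)&(S>120),"brass":up&(H>10)&(H<28)&(S>110),"blue":box&(W[...,2]>.03)&(H>95)&(H<125)&(S>130)}
    for k,m in ms.items():
        nn,l,st,ce=cv2.connectedComponentsWithStats(m.astype(np.uint8))
        for i in range(1,nn):
            if st[i,4]<40: continue
            p=W[l==i]; 
            if p[:,1].min()<-.3 and 0: continue
            r=cv2.minAreaRect((p[:,:2]*1000).astype(np.float32))
            print(n,k,st[i],"lo",np.percentile(p,2,0).round(4),"hi",np.percentile(p,98,0).round(4),"med",np.median(p,0).round(4))
E
```

```text
scene bench z -0.00013994696009259823
scene white [366 178  14   5  45] lo [0.5743 0.2332 0.0554] hi [0.5807 0.2571 0.0628] med [0.5781 0.2443 0.0586]
scene white [ 375  241   73   60 2716] lo [0.7823 0.1699 0.0683] hi [0.8637 0.253  0.0931] med [0.8286 0.2093 0.0814]
scene green [ 94 145  41  37 986] lo [ 0.5129 -0.3034  0.0559] hi [ 0.5294 -0.2383  0.1351] med [ 0.5215 -0.2701  0.1027]
scene brass [ 135  146   41   39 1267] lo [ 0.5325 -0.2195  0.0564] hi [ 0.5491 -0.1524  0.1351] med [ 0.5412 -0.1854  0.0988]
scene blue [328 160  16  15 143] lo [0.528  0.1557 0.0725] hi [0.5735 0.192  0.0853] med [0.5356 0.1732 0.0787]
scene blue [366 162  21  15 182] lo [0.543  0.2382 0.0721] hi [0.5906 0.2686 0.0854] med [0.5555 0.2579 0.0791]
side bench z -0.0006967068367356668
side white [  38  224   55   46 1871] lo [0.7826 0.1753 0.0722] hi [0.8608 0.2582 0.0933] med [0.818  0.2218 0.0814]
side white [211 256  21  13  63] lo [0.5399 0.1666 0.0583] hi [0.5692 0.1904 0.0715] med [0.5566 0.1701 0.067 ]
side white [190 302  19  11  51] lo [0.5489 0.2613 0.0561] hi [0.5786 0.2761 0.0853] med [0.5622 0.2662 0.0647]
side green [285  89  15  43 361] lo [ 0.5093 -0.2942  0.0555] hi [ 0.5278 -0.2355  0.1351] med [ 0.5181 -0.2586  0.1031]
side brass [267 106  18  46 513] lo [ 0.5277 -0.2158  0.0572] hi [ 0.5489 -0.1498  0.1352] med [ 0.5374 -0.1755  0.1023]
side blue [208 245  33  24 322] lo [0.5254 0.1577 0.0726] hi [0.5731 0.189  0.0861] med [0.5548 0.1658 0.0804]
side blue [182 282  16  22 166] lo [0.5766 0.2357 0.0728] hi [0.5887 0.2698 0.0861] med [0.5829 0.2526 0.0803]
side blue [202 291  16  18  74] lo [0.5401 0.2445 0.0717] hi [0.5557 0.2762 0.0861] med [0.5462 0.2605 0.0833]
```

```bash
python3 - <<'E'
from h import *
import pickle
c=pickle.load(open("scene0.pkl","rb"));i=cv2.cvtColor(c["color"],cv2.COLOR_RGB2BGR)
a=cv2.resize(i[130:230,80:250],None,fx=4,fy=4,interpolation=cv2.INTER_CUBIC)
b=cv2.resize(i[140:225,300:400],None,fx=6,fy=6,interpolation=cv2.INTER_CUBIC)
cv2.imwrite("pics/za.png",a);cv2.imwrite("pics/zb.png",b)
c=pickle.load(open("side0.pkl","rb"));i=cv2.cvtColor(c["color"],cv2.COLOR_RGB2BGR)
a=cv2.resize(i[80:360,160:330],None,fx=2.1,fy=2.1,interpolation=cv2.INTER_CUBIC)
cv2.imwrite("pics/zc.png",a)
E
```

```text
(no output)
```

View pics/za.png

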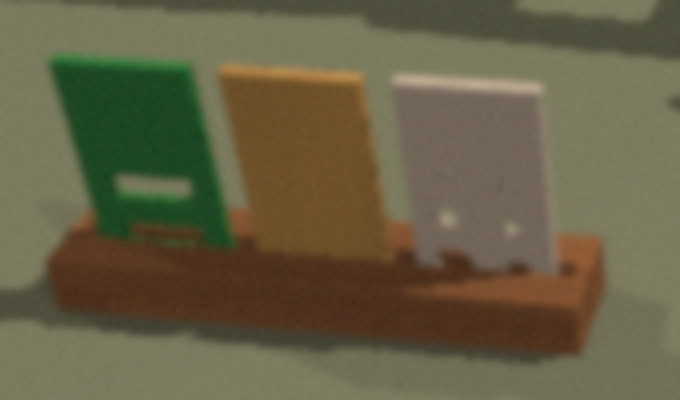

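View pics/zb.png

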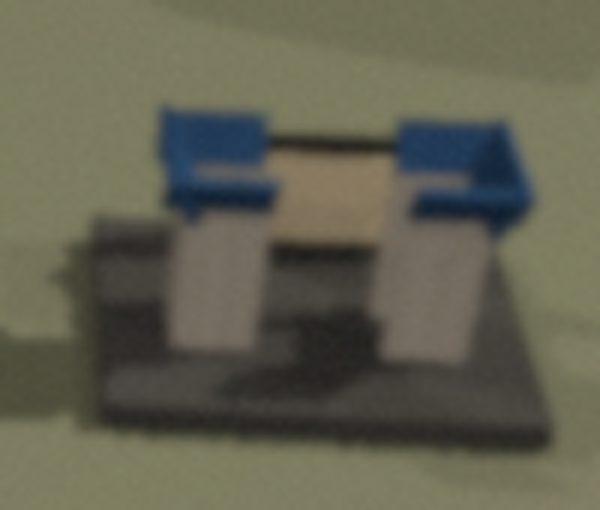

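View pics/zc.png

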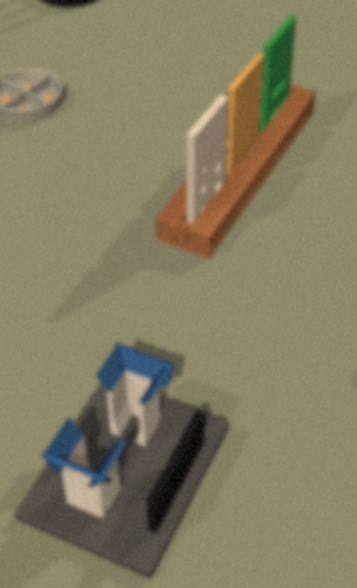

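```bash
python3 - <<'E'
from h import *
import pickle
for n,uv in(("scene",(199,174)),("side",(262,140))):
    c=pickle.load(open(n+"0.pkl","rb")); W=world(c); 
    hsv=cv2.cvtColor(c["color"],cv2.COLOR_RGB2HSV)
    print(n,hsv[uv[1]-8:uv[1]+9:4,uv[0]-8:uv[0]+9:4].reshape(-1,3)[::3].tolist(),W[uv[1],uv[0]])
E
```

```text
scene [[15, 54, 113], [15, 55, 112], [16, 54, 113], [14, 56, 113], [16, 56, 114], [17, 56, 114], [16, 56, 113], [17, 58, 115], [16, 56, 114]] [ 0.56075527 -0.10025293  0.08441834]
side [[25, 68, 143], [15, 63, 133], [16, 62, 219], [17, 165, 170], [15, 62, 135], [15, 63, 153], [15, 64, 131], [16, 64, 135], [16, 159, 168]] [ 0.55261393 -0.10757319  0.11758795]
```

```bash
python3 - <<'E'
from h import *
import pickle
def fit(p): # line in xy: x = a + b*(y)
    b,a=np.polyfit(p[:,1],p[:,0],1); 
    for _ in range(5):
        r=p[:,0]-a-b*p[:,1]; k=abs(r)<.003; b,a=np.polyfit(p[k,1],p[k,0],1)
    return a,b,r[k].std(),k.sum()
for n in("scene","side"):
    c=pickle.load(open(n+"0.pkl","rb")); W=world(c)
    hsv=cv2.cvtColor(c["color"],cv2.COLOR_RGB2HSV); H,S,V=[hsv[...,i].astype(int) for i in range(3)]
    m=(W[...,2]>.045)&(W[...,2]<.133)&(W[...,0]>.52)&(W[...,0]<.6)&(W[...,1]>-.15)&(W[...,1]<-.04)&(S<100)
    p=W[m]; a,b,s,k=fit(p); print(n,"white face: yaw deg",np.degrees(np.arctan(b)),"x at y=-.1",a-b*.1,s,k,"y rng",np.percentile(p[:,1],[0,1,99,100]).round(4))
    t=np.array([b,1])/np.hypot(b,1); s_=p[:,:2]@t; print(" along",np.percentile(s_,[.5,2,98,99.5]).round(4), "mean",s_.mean().round(4), "z",p[:,2].min(),p[:,2].max())
    for zz in (.06,.09,.12):
        k=abs(p[:,2]-zz)<.006; q=p[k]; print("  z",zz,"x@-.1",np.mean(q[:,0]-b*(q[:,1]+.1)).round(4),"along",s_[k].min().round(4),s_[k].max().round(4))
    # top strip
    m2=(W[...,2]>.130)&(W[...,2]<.14)&(W[...,0]>.5)&(W[...,0]<.6)&(W[...,1]>-.15)&(W[...,1]<-.04); q=W[m2]; print(" top mean",q.mean(0),len(q))
    # base of frame: height 5..16 mm around
    m3=(W[...,2]>.009)&(W[...,2]<.015)&(W[...,0]>.42)&(W[...,0]<.72)&(W[...,1]>.08)&(W[...,1]<.36)&(V<95)
    q=(W[m3][:,:2]*1000).astype(np.float32); print(" base",cv2.minAreaRect(q),len(q))
    m4=(W[...,2]>.069)&(W[...,2]<.089)&(H>95)&(H<125)&(S>110)&(W[...,1]>.1)
    print(" blue",cv2.minAreaRect((W[m4][:,:2]*1000).astype(np.float32)),m4.sum())
E
```

```text
scene white face: yaw deg 13.081064954281699 x at y=-.1 0.5613085951378035 0.0010134770789464015 1311 y rng [-0.1375 -0.1365 -0.0659 -0.0655]
 along [-0.0083 -0.0069  0.0632  0.0636] mean 0.0287 z 0.04513492668308993 0.13298953663145652
  z 0.06 x@-.1 0.561 along -0.0088 0.0636
  z 0.09 x@-.1 0.5613 along -0.0082 0.0636
  z 0.12 x@-.1 0.5612 along -0.0086 0.0638
 top mean [ 0.55931687 -0.10149855  0.13381827] 162
 base ((547.81640625, 215.17266845703125), (149.80252075195312, 120.47978210449219), 79.701416015625) 1564
 blue ((558.8056640625, 213.4362030029297), (112.99620819091797, 49.54072570800781), 79.40399169921875) 381
side white face: yaw deg 13.619939992064563 x at y=-.1 0.5547381104594431 0.000876331718122636 529 y rng [-0.1348 -0.1323 -0.0636 -0.0629]
 along [-0.0004  0.0011  0.0708  0.0714] mean 0.042 z 0.04510263673637038 0.13269481961079832
  z 0.06 x@-.1 0.5557 along 0.0026 0.0714
  z 0.09 x@-.1 0.5555 along -0.0021 0.0722
  z 0.12 x@-.1 0.5554 along 0.0003 0.0718
 top mean [ 0.55777364 -0.098476    0.13354039] 123
 base ((547.58203125, 217.1603546142578), (150.29840087890625, 119.57252502441406), 79.54808044433594) 3148
 blue ((557.293701171875, 214.82638549804688), (119.38008117675781, 49.66773986816406), 79.76160430908203) 667
```

White plate: centre ≈ (0.5585, −0.100), yaw 13.3°, top at 0.135, with both faces and the size agreeing. Frame: origin ≈ (0.558, 0.214), yaw 10.4°. That fits a base measuring 150×120 and mouths of about 118×50, with the origin 10 mm off the base centre. The tool has to turn about +1.557 rad about its y, so I'll do that first, in place.

```bash
python3 -m inch '[{"twist":0.14},{"twist":0.14},{"twist":0.14},{"twist":0.14},{"twist":0.14},{"twist":0.14},{"twist":0.14},{"twist":0.14},{"twist":0.14},{"twist":0.14},{"twist":0.157},{"x":0}]' 1 25
cat > togo.py <<'E'
import sys
from h import *
# usage: togo gx gy gz yawdeg(plate y tilt) : grasp point target, tool x target = (cos,-sin)
gx,gy,gz,yaw=map(float,sys.argv[1:5])
s=robot.read_state(); M=R.from_rotvec(s["orientation"]).as_matrix()
g=s["tool_pos"]+M[:,1]*.167
d=M.T@(np.array([gx,gy,gz])-g)*1000
y=np.radians(yaw); a=np.arctan2(-np.sin(y),np.cos(y)); b=np.arctan2(M[1,0],M[0,0])
print("t",s["t"],"grasp",g.round(4),"shift tool mm",d.round(1),"twist",round(float(b-a),4),"yaw now",round(float(np.degrees(-b)),2),"tilt",M[:,1].round(4),"F",s["force"].round(2),"open",round(float(s["opening"]),4),"q",np.round(s["q"],2))
E
python3 togo.py .5585 -.1002 .20 13.3
```

```text
t 0.15 grasp [0.1459 0.5816 0.2369] shift tool mm [-560.8   37.6 -566.2] twist 1.5571 yaw now -75.91 tilt [-5.0e-04 -1.3e-03 -1.0e+00] F [-0.21  0.31 -0.27] open 0.093 q [ 1.24  0.13  1.49  0.    1.52 -0.09]$[0]: bad value
```

The call was refused whole and nothing moved. Rows probably need all four fields.

```bash
python3 -m inch '[{"x":0,"y":0,"z":0,"twist":0.14},{"x":0,"y":0,"z":0,"twist":0.14},{"x":0,"y":0,"z":0,"twist":0.14},{"x":0,"y":0,"z":0,"twist":0.14},{"x":0,"y":0,"z":0,"twist":0.14},{"x":0,"y":0,"z":0,"twist":0.14},{"x":0,"y":0,"z":0,"twist":0.14},{"x":0,"y":0,"z":0,"twist":0.14},{"x":0,"y":0,"z":0,"twist":0.14},{"x":0,"y":0,"z":0,"twist":0.14},{"x":0,"y":0,"z":0,"twist":0.157},{"x":0,"y":0,"z":0,"twist":0}]' 1 25
python3 togo.py .5585 -.1002 .20 13.3
```

```text
t: 1.35
tool_pos: [0.146, 0.5819, 0.4043]
orientation: [-1.564, 0.179, -0.179]
force: [-0.4, 1.0, -0.7]
opening: 0.093
t 1.35 grasp [0.1459 0.5818 0.2373] shift tool mm [ 555.8   37.7 -571.2] twist 0.0045 yaw now 13.04 tilt [-2.e-04 -7.e-04 -1.e+00] F [-0.44  1.05 -0.72] open 0.093 q [ 1.24  0.13  1.49 -0.    1.52  1.47]
```

```bash
python3 -m inch '[{"x":28,"y":0,"z":-29,"twist":0},{"x":28,"y":0,"z":-29,"twist":0},{"x":28,"y":0,"z":-29,"twist":0},{"x":28,"y":0,"z":-29,"twist":0},{"x":28,"y":0,"z":-29,"twist":0},{"x":28,"y":0,"z":-29,"twist":0},{"x":28,"y":0,"z":-29,"twist":0},{"x":28,"y":0,"z":-29,"twist":0},{"x":28,"y":0,"z":-29,"twist":0},{"x":28,"y":0,"z":-29,"twist":0},{"x":0,"y":0,"z":0,"twist":0},{"x":0,"y":0,"z":0,"twist":0}]'
python3 togo.py .5585 -.1002 .20 13.3
```

```text
t: 2.55
tool_pos: [0.3545, 0.2363, 0.4047]
orientation: [-1.563, 0.176, -0.176]
force: [-0.3, -0.0, 0.0]
opening: 0.093
t 2.55 grasp [0.3545 0.2363 0.2377] shift tool mm [ 273.8   37.5 -282.7] twist 0.0078 yaw now 12.85 tilt [-2.e-04  4.e-04 -1.e+00] F [-0.31 -0.04  0.01] open 0.093 q [ 0.47 -0.36  1.94  0.    1.56  0.69]
```

```bash
python3 -m inch '[{"x":27,"y":0,"z":-28,"twist":0.008},{"x":27,"y":0,"z":-28,"twist":0},{"x":27,"y":0,"z":-28,"twist":0},{"x":27,"y":0,"z":-28,"twist":0},{"x":27,"y":0,"z":-28,"twist":0},{"x":27,"y":0,"z":-28,"twist":0},{"x":27,"y":0,"z":-28,"twist":0},{"x":27,"y":0,"z":-28,"twist":0},{"x":27,"y":5,"z":-28,"twist":0},{"x":27,"y":5,"z":-28,"twist":0},{"x":0,"y":5,"z":0,"twist":0},{"x":0,"y":0,"z":0,"twist":0}]'
python3 togo.py .5585 -.1002 .20 13.3
python3 - <<'E'
from h import *
import pickle
for n in("wrist","scene","side"):
    s=robot.read_state(); c=cam(n); save(c,f"pics/{n}1.png"); pickle.dump((s,c),open(n+"1.pkl","wb"))
E
```

```text
t: 3.75
tool_pos: [0.5528, -0.0967, 0.3881]
orientation: [-1.562, 0.183, -0.179]
force: [0.1, 0.9, -0.3]
opening: 0.0926
t 3.75 grasp [ 0.5523 -0.0965  0.2211] shift tool mm [ 6.9 21.1 -2.2] twist 0.0012 yaw now 13.23 tilt [-0.0027  0.0013 -1.    ] F [ 0.1   0.89 -0.27] open 0.0926 q [-0.26  0.04  1.62  0.    1.49 -0.03]
```

View pics/wrist1.png

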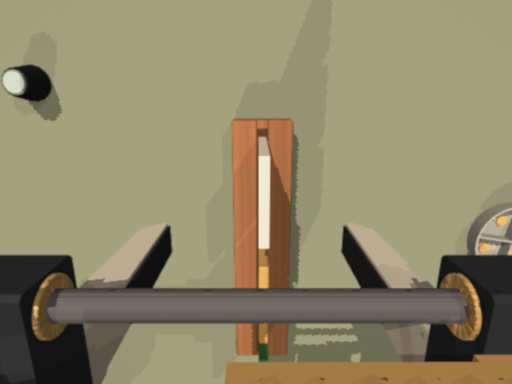

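View pics/side1.png

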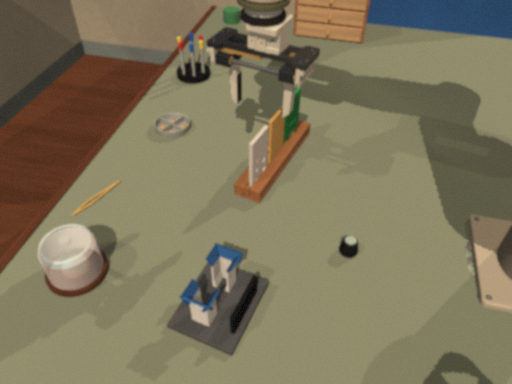

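The wrist view shows the white plate's bright top edge from about (264,152) to (264,248), between the open fingers, with brass below it and green at (263,350). I'll cast its corners onto z=0.135.

```bash
cat >> h.py <<'E'
def wray(s,c,uv,z):
    M=R.from_rotvec(s["orientation"]).as_matrix(); T=c["tool_from_camera"]
    o=M@T[:3,3]+s["tool_pos"]; d=M@T[:3,:3]@np.array([(uv[0]-c["cx"])/c["fx"],(uv[1]-c["cy"])/c["fy"],1]); return o+d*(z-o[2])/d[2]
E
python3 - <<'E'
from h import *
import pickle
s,c=pickle.load(open("wrist1.pkl","rb"))
hsv=cv2.cvtColor(c["color"],cv2.COLOR_RGB2HSV); m=((hsv[...,1]<60)&(hsv[...,2]>190)).astype(np.uint8); m[:,:230]=0;m[:,300:]=0; m[:120]=0;m[256:]=0
cn=max(cv2.findContours(m,0,1)[0],key=cv2.contourArea); r=cv2.minAreaRect(cn); print(r)
P=np.array([wray(s,c,uv,.135)[:2] for uv in cn[:,0]]); print(cv2.minAreaRect((P*1000).astype(np.float32)))
ctr=wray(s,c,r[0],.135); print(ctr, "depth", c["depth"][int(r[0][1]),int(r[0][0])])
E
```

```text
((264.0, 192.5), (10.0, 109.0), 0.0)
((557.7262573242188, -92.26626586914062), (83.54667663574219, 7.4149932861328125), 76.90863800048828)
[ 0.55812696 -0.09038517  0.135     ] depth 0.24249984
```

```bash
python3 - <<'E'
from h import *
import pickle
s,c=pickle.load(open("wrist1.pkl","rb"))
hsv=cv2.cvtColor(c["color"],cv2.COLOR_RGB2HSV); print(hsv[130:256:6,264].tolist()); print(c["depth"][130:256:6,264].round(3))
a=wray(s,c,(264,247.5),.135); print("end -y",a,"centre",a[:2]+.036*np.array([np.sin(.232),np.cos(.232)]))
for v in (150,152,154,156,158): print(v,wray(s,c,(264,v),.135).round(4))
i=cv2.cvtColor(c["color"],cv2.COLOR_RGB2BGR); cv2.imwrite("pics/zw.png",cv2.resize(i[110:270,220:310],None,fx=3.6,fy=3.6,interpolation=cv2.INTER_NEAREST))
E
```

```text
[[12, 155, 102], [13, 66, 123], [16, 55, 190], [15, 55, 190], [15, 56, 191], [23, 30, 240], [22, 32, 241], [22, 32, 241], [22, 32, 241], [23, 32, 241], [23, 32, 241], [23, 32, 240], [22, 32, 241], [22, 31, 241], [22, 32, 241], [22, 32, 241], [22, 32, 241], [22, 32, 241], [22, 32, 241], [22, 32, 241], [17, 153, 160]]
[0.355 0.353 0.306 0.269 0.243 0.236 0.237 0.239 0.24  0.242 0.242 0.242
 0.246 0.246 0.247 0.249 0.249 0.251 0.252 0.254 0.288]
end -y [ 0.54830897 -0.13339491  0.135     ] centre [ 0.55658625 -0.09835941]
150 [ 0.5651 -0.0598  0.135 ]
152 [ 0.5648 -0.0612  0.135 ]
154 [ 0.5645 -0.0626  0.135 ]
156 [ 0.5642 -0.064   0.135 ]
158 [ 0.5638 -0.0654  0.135 ]
```

View pics/zw.png

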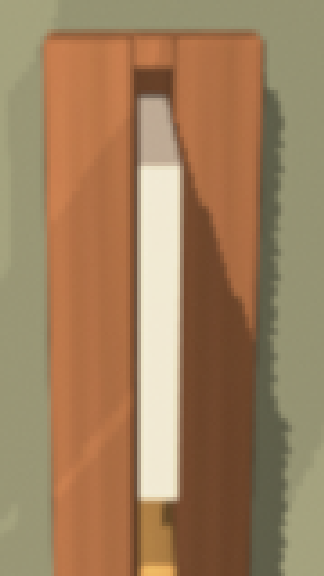

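The wrist view puts the plate at (0.5566, −0.0984), within 2 mm of the fixed cameras, and its yaw matches the tool's. I'll centre over it and descend to a grasp height of 0.113.

```bash
python3 togo.py .5575 -.0993 .113 13.3
python3 -m inch '[{"x":4,"y":0,"z":-2,"twist":0},{"x":0,"y":20,"z":0,"twist":0},{"x":0,"y":20,"z":0,"twist":0},{"x":0,"y":20,"z":0,"twist":0},{"x":0,"y":15,"z":0,"twist":0},{"x":0,"y":0,"z":0,"twist":0},{"x":0,"y":0,"z":0,"twist":0}]'
python3 togo.py .5575 -.0993 .113 13.3
```

```text
t 3.9 grasp [ 0.5525 -0.096   0.223 ] shift tool mm [  5.7 110.   -2.2] twist 0.002 yaw now 13.19 tilt [ 0.e+00  4.e-04 -1.e+00] F [-0.19  0.32  0.03] open 0.0929 q [-0.26  0.03  1.62  0.    1.49 -0.03]
t: 4.6
tool_pos: [0.5561, -0.1005, 0.3152]
orientation: [-1.563, 0.182, -0.183]
force: [-0.2, 0.2, 0.4]
opening: 0.0927
t 4.6 grasp [ 0.5561 -0.1005  0.1482] shift tool mm [ 1.1 35.2  1.5] twist -0.0004 yaw now 13.32 tilt [ 2.e-04 -1.e-04 -1.e+00] F [-0.17  0.16  0.39] open 0.0927 q [-0.27  0.1   1.69 -0.    1.35 -0.04]
```

```bash
python3 -m inch '[{"x":1,"y":12,"z":1,"twist":0},{"x":0,"y":12,"z":0,"twist":0},{"x":0,"y":11,"z":0,"twist":0},{"x":0,"y":0,"z":0,"twist":0},{"x":0,"y":0,"z":0,"twist":0}]'
python3 togo.py .5575 -.0993 .113 13.3
```

```text
t: 5.1
tool_pos: [0.5569, -0.0999, 0.2791]
orientation: [-1.563, 0.184, -0.182]
force: [0.4, -0.5, 0.4]
opening: 0.0931
t 5.1 grasp [ 0.5567 -0.0999  0.1121] shift tool mm [ 0.6 -0.9  0.7] twist -0.0009 yaw now 13.35 tilt [-1.3e-03  3.0e-04 -1.0e+00] F [ 0.44 -0.52  0.43] open 0.0931 q [-0.27  0.13  1.72 -0.    1.29 -0.04]
```

```bash
python3 - <<'E'
from h import *
import pickle
s=robot.read_state(); c=cam("wrist"); save(c,"pics/wrist2.png"); c2=cam("side"); 
i=cv2.cvtColor(c2["color"],cv2.COLOR_RGB2BGR); cv2.imwrite("pics/side2.png",cv2.resize(i[20:220,190:340],None,fx=3,fy=3))
E
```

```text
(no output)
```

View pics/wrist2.png

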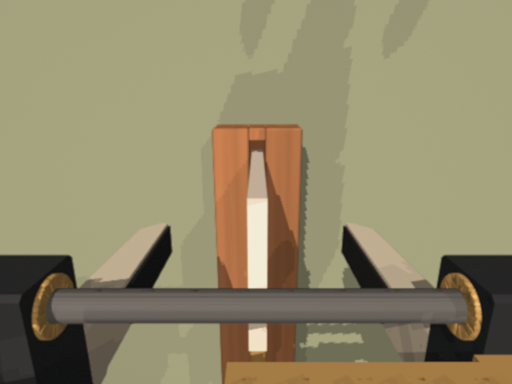

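View pics/side2.png

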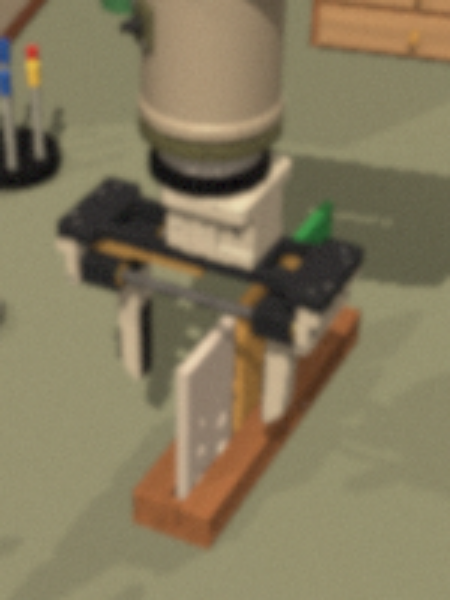

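The plate's top edge (u≈257) is midway between the fingers (171 and 343), and the neighbours are clear. Closing now.

```bash
python3 -m inch '[{"x":0,"y":0,"z":0,"twist":0},{"x":0,"y":0,"z":0,"twist":0},{"x":0,"y":0,"z":0,"twist":0},{"x":0,"y":0,"z":0,"twist":0},{"x":0,"y":0,"z":0,"twist":0},{"x":0,"y":0,"z":0,"twist":0},{"x":0,"y":0,"z":0,"twist":0},{"x":0,"y":0,"z":0,"twist":0}]' -1 25
python3 togo.py .5575 -.0993 .113 13.3
```

```text
t: 6.0
tool_pos: [0.5572, -0.0999, 0.2797]
orientation: [-1.563, 0.183, -0.183]
force: [0.5, -0.3, -0.1]
opening: 0.0334
t 6.0 grasp [ 0.5572 -0.0999  0.1127] shift tool mm [ 0.2 -0.3  0.7] twist -0.0009 yaw now 13.35 tilt [-0.  0. -1.] F [ 0.49 -0.32 -0.14] open 0.0334 q [-0.27  0.13  1.72  0.    1.29 -0.04]
```

```bash
python3 -m inch '[{"x":0,"y":0,"z":0,"twist":0},{"x":0,"y":0,"z":0,"twist":0},{"x":0,"y":0,"z":0,"twist":0},{"x":0,"y":0,"z":0,"twist":0},{"x":0,"y":0,"z":0,"twist":0},{"x":0,"y":0,"z":0,"twist":0}]' -1 25
python3 togo.py .5575 -.0993 .23 13.3
```

```text
t: 6.6
tool_pos: [0.5572, -0.0999, 0.2797]
orientation: [-1.563, 0.183, -0.183]
force: [-0.4, -0.6, 0.1]
opening: 0.0078
t 6.6 grasp [ 0.5572 -0.0999  0.1127] shift tool mm [   0.2 -117.3    0.7] twist -0.0009 yaw now 13.35 tilt [-0.  0. -1.] F [-0.37 -0.65  0.05] open 0.0078 q [-0.27  0.13  1.72  0.    1.29 -0.04]
```

Gripped at 7.8 mm opening, which is the plate's thickness. Now I lift it straight up, slowly at first.

```bash
python3 -m inch '[{"x":0,"y":-4,"z":0,"twist":0},{"x":0,"y":-8,"z":0,"twist":0},{"x":0,"y":-10,"z":0,"twist":0},{"x":0,"y":-14,"z":0,"twist":0},{"x":0,"y":-14,"z":0,"twist":0},{"x":0,"y":-14,"z":0,"twist":0},{"x":0,"y":-14,"z":0,"twist":0},{"x":0,"y":-14,"z":0,"twist":0},{"x":0,"y":-14,"z":0,"twist":0},{"x":0,"y":-12,"z":0,"twist":0},{"x":0,"y":0,"z":0,"twist":0},{"x":0,"y":0,"z":0,"twist":0}]'
python3 togo.py .558 .214 .23 10.4
python3 - <<'E'
from h import *
import pickle
for n in("scene","side"):
    c=cam(n); pickle.dump(c,open(n+"3.pkl","wb")); save(c,f"pics/{n}3.png")
E
```

```text
t: 7.8
tool_pos: [0.5572, -0.1, 0.3978]
orientation: [-1.563, 0.183, -0.183]
force: [-0.7, -0.6, -0.4]
opening: 0.0079
t 7.8 grasp [ 0.5572 -0.1     0.2308] shift tool mm [-71.8   0.7 305.7] twist -0.0515 yaw now 13.35 tilt [ 2.e-04 -1.e-04 -1.e+00] F [-0.68 -0.64 -0.4 ] open 0.0079 q [-0.27  0.04  1.59 -0.    1.5  -0.04]
```

View pics/scene3.png

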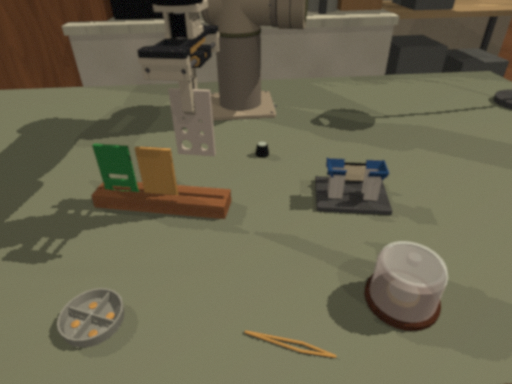

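View pics/side3.png

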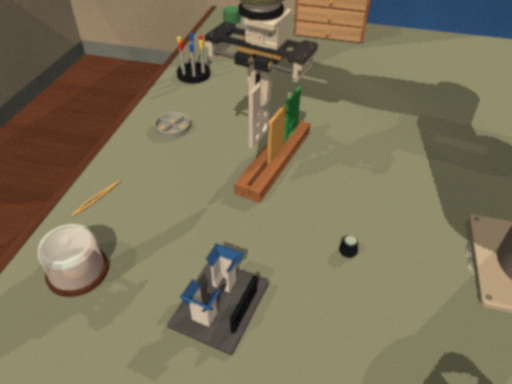

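The white plate hangs straight in the grip, at scene (193,122), and green and brass still stand. Now across to above the frame.

```bash
python3 -m inch '[{"x":-3,"y":0,"z":12,"twist":0},{"x":-7,"y":0,"z":30,"twist":0},{"x":-8,"y":0,"z":34,"twist":0},{"x":-8,"y":0,"z":34,"twist":0},{"x":-8,"y":0,"z":34,"twist":0},{"x":-8,"y":0,"z":34,"twist":0},{"x":-8,"y":0,"z":34,"twist":0},{"x":-8,"y":0,"z":34,"twist":0},{"x":-7,"y":0,"z":30,"twist":0},{"x":-6,"y":0,"z":24,"twist":-0.051},{"x":0,"y":0,"z":0,"twist":0},{"x":0,"y":0,"z":0,"twist":0}]'
python3 togo.py .558 .214 .23 10.4
python3 - <<'E'
from h import *
import pickle
for n in("wrist","scene","side"):
    s=robot.read_state();c=cam(n); pickle.dump((s,c),open(n+"4.pkl","wb")); save(c,f"pics/{n}4.png")
    i=cv2.cvtColor(c["color"],cv2.COLOR_RGB2BGR)
    if n=="scene": cv2.imwrite("pics/z4a.png",cv2.resize(i[50:220,290:410],None,fx=3.5,fy=3.5))
    if n=="side": cv2.imwrite("pics/z4b.png",cv2.resize(i[120:360,130:300],None,fx=2.5,fy=2.5))
E
```

```text
t: 9.1
tool_pos: [0.5568, 0.2092, 0.397]
orientation: [-1.567, 0.143, -0.141]
force: [-0.4, 0.1, -1.2]
opening: 0.0079
t 9.1 grasp [0.5566 0.2091 0.23  ] shift tool mm [ 0.5 -0.   5.1] twist 0.0005 yaw now 10.37 tilt [-1.2e-03 -6.0e-04 -1.0e+00] F [-0.43  0.14 -1.21] open 0.0079 q [ 0.27  0.12  1.51 -0.    1.51  0.45]
```

View pics/z4a.png

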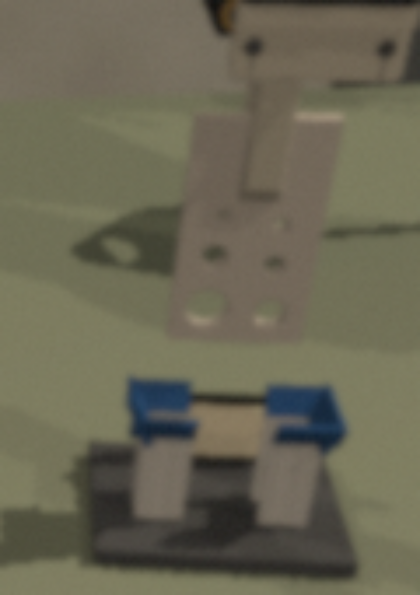

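View pics/z4b.png

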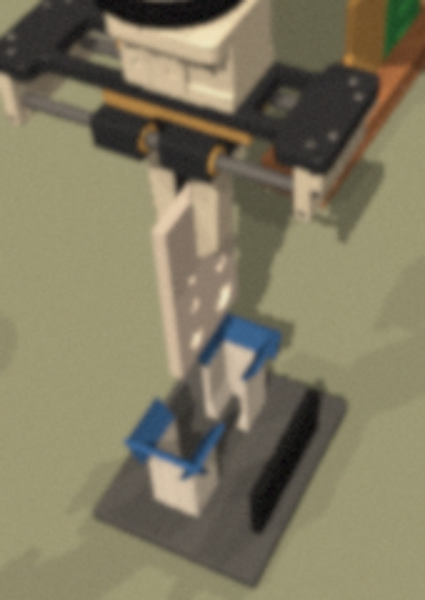

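View pics/wrist4.png

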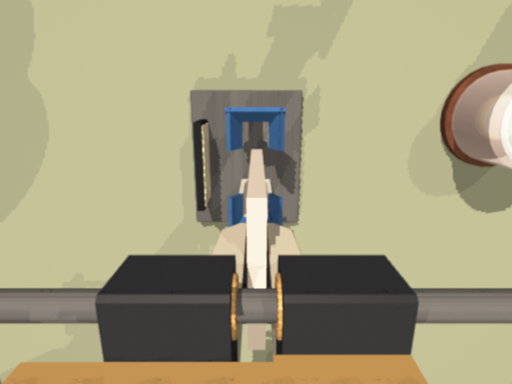

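The wrist view shows the +y mouth at u=226–285 (centre 256) and the plate's edge at u≈257, so x and yaw are aligned. Next I check the plate's pose in the grip.

```bash
cat > pl.py <<'E'
import sys,pickle
from h import *
def meas(n,c,gx,gy,zb,zt,yaw):
    W=world(c); yw=np.radians(yaw); t=np.array([np.sin(yw),np.cos(yw)]); nrm=np.array([np.cos(yw),-np.sin(yw)])
    D=W[...,:2]-np.array([gx,gy]); S=D@t; N=D@nrm
    hsv=cv2.cvtColor(c["color"],cv2.COLOR_RGB2HSV)
    m=(abs(N)<.012)&(abs(S)<.06)&(W[...,2]>zb)&(W[...,2]<zt)&(hsv[...,1]<100)&(c["depth"]>0)
    z=W[...,2][m]; s=S[m]; nn=N[m]
    A=np.c_[np.ones_like(z),s,z-z.mean()]; k=np.linalg.lstsq(A,nn,rcond=None)[0]
    print(n,m.sum(),"z",z.min().round(4),z.max().round(4),"n0 %.4f dyaw %.2f deg lean %.2f deg"%(k[0],np.degrees(k[1]),np.degrees(k[2])))
    for a,b in ((zb,zb+.03),(zb+.03,zb+.06)):
        q=(z>a)&(z<b)
        if q.sum()>20: print("   z %.3f-%.3f s range"%(a,b),np.percentile(s[q],[1,99]).round(4),"zmin",z[q].min().round(4), "n",np.median(nn[q]).round(4))
E
python3 - <<'E'
from pl import *
for n in("scene","side"):
    s,c=pickle.load(open(n+"4.pkl","rb")); M=R.from_rotvec(s["orientation"]).as_matrix(); g=s["tool_pos"]+.167*M[:,1]; print(g)
    meas(n,c,g[0],g[1],.110,.20,10.4)
    W=world(c); hsv=cv2.cvtColor(c["color"],cv2.COLOR_RGB2HSV)
    m=(abs(W[...,0]-.557)<.03)&(abs(W[...,1]-.21)<.06)&(W[...,2]>.1)&(hsv[...,1]<100)&(W[...,2]<.26); cn=max(cv2.findContours(m.astype(np.uint8),0,1)[0],key=cv2.contourArea)
    print(cv2.minAreaRect(cn), "low", W[m][:,2].min())
E
```

```text
[0.55687281 0.20828699 0.2301548 ]
scene 1279 z 0.1259 0.2 n0 0.0037 dyaw 0.23 deg lean 0.36 deg
   z 0.110-0.140 s range [-0.0375  0.0336] zmin 0.1259 n 0.0039
   z 0.140-0.170 s range [-0.0375  0.034 ] zmin 0.14 n 0.004
((360.2713928222656, 113.2968521118164), (42.01259231567383, 73.10908508300781), 11.040939331054688) low 0.12594128191369508
[0.55708408 0.20782334 0.23032651]
side 929 z 0.1263 0.2 n0 -0.0014 dyaw 1.45 deg lean -0.82 deg
   z 0.110-0.140 s range [-0.0356  0.0358] zmin 0.1263 n -0.0019
   z 0.140-0.170 s range [-0.0363  0.0359] zmin 0.1401 n -0.002
((208.05718994140625, 230.69351196289062), (79.73248291015625, 32.39509963989258), 86.53176879882812) low 0.12631655637854086
```

The plate hangs vertical, centred on the grip to about 1 mm, with its foot at 0.127, so home is a grasp height of ≈0.115. I'll trim y and descend to just above the mouths.

```bash
python3 -m inch '[{"x":0,"y":0,"z":6,"twist":0},{"x":0,"y":10,"z":0,"twist":0},{"x":0,"y":10,"z":0,"twist":0},{"x":0,"y":10,"z":0,"twist":0},{"x":0,"y":0,"z":0,"twist":0},{"x":0,"y":0,"z":0,"twist":0}]'
python3 togo.py .558 .2143 .115 10.4
python3 - <<'E'
from h import *
s=robot.read_state();c=cam("wrist"); save(c,"pics/wrist5.png")
c=cam("side");i=cv2.cvtColor(c["color"],cv2.COLOR_RGB2BGR);cv2.imwrite("pics/z5b.png",cv2.resize(i[140:340,140:290],None,fx=3,fy=3))
E
```

```text
t: 9.85
tool_pos: [0.5583, 0.2141, 0.367]
orientation: [-1.567, 0.144, -0.142]
force: [-1.1, -0.5, -0.9]
opening: 0.008
t 9.85 grasp [0.558 0.214 0.2  ] shift tool mm [ 0.  85.   0.3] twist -0.0007 yaw now 10.44 tilt [-1.3e-03 -4.0e-04 -1.0e+00] F [-1.06 -0.47 -0.86] open 0.008 q [ 0.28  0.15  1.54 -0.    1.46  0.46]
```

View pics/wrist5.png

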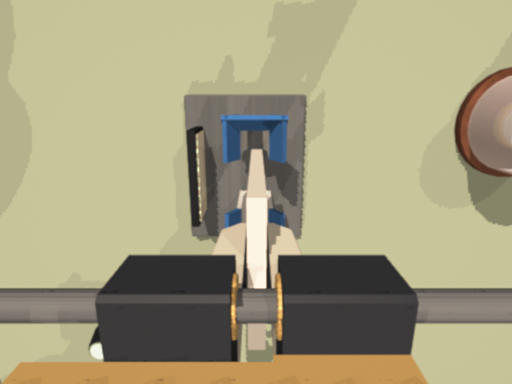

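View pics/z5b.png

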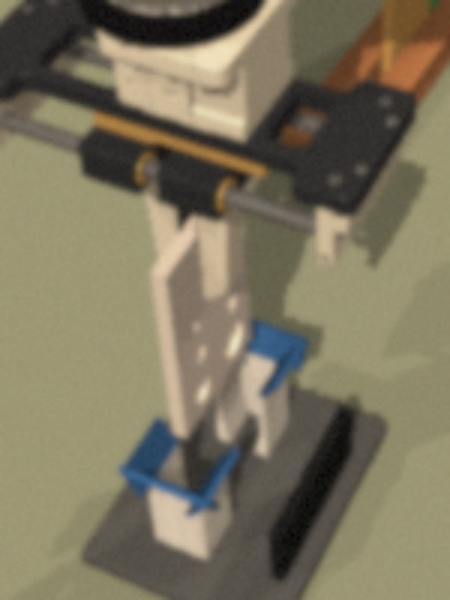

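```bash
python3 -m inch '[{"x":-1,"y":6,"z":0,"twist":0},{"x":0,"y":6,"z":0,"twist":0},{"x":0,"y":6,"z":0,"twist":0},{"x":0,"y":6,"z":0,"twist":0},{"x":0,"y":6,"z":0,"twist":0},{"x":0,"y":6,"z":0,"twist":0},{"x":0,"y":0,"z":0,"twist":0},{"x":0,"y":0,"z":0,"twist":0}]'
python3 togo.py .558 .2143 .115 10.4
python3 - <<'E'
from h import *
import pickle
s=robot.read_state();c=cam("wrist"); save(c,"pics/wrist6.png")
c=cam("scene");i=cv2.cvtColor(c["color"],cv2.COLOR_RGB2BGR);cv2.imwrite("pics/z6a.png",cv2.resize(i[90:220,300:400],None,fx=4,fy=4))
E
```

```text
t: 10.75
tool_pos: [0.5574, 0.2144, 0.3315]
orientation: [-1.566, 0.143, -0.143]
force: [-0.5, -0.3, -0.8]
opening: 0.0077
t 10.75 grasp [0.5574 0.2144 0.1645] shift tool mm [ 0.7 49.5  0. ] twist -0.0005 yaw now 10.43 tilt [-4.e-04 -1.e-04 -1.e+00] F [-0.5  -0.28 -0.77] open 0.0077 q [0.28 0.17 1.58 0.   1.39 0.46]
```

View pics/wrist6.png

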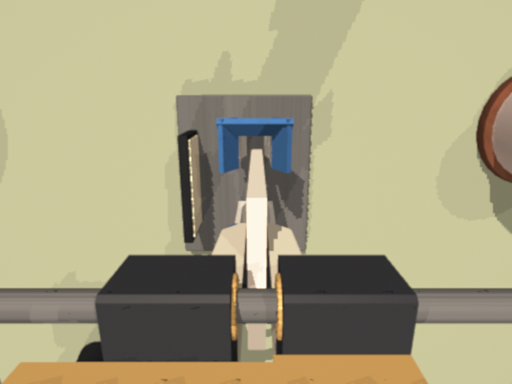

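View pics/z6a.png

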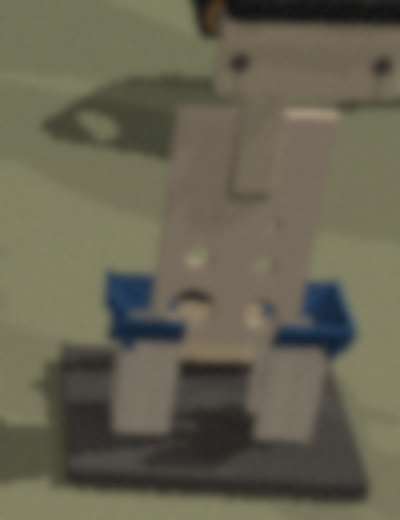

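The foot is inside both channels with no contact force. The mouth centre (256) and the plate (257) agree. Continuing down.

```bash
python3 -m inch '[{"x":0,"y":5,"z":0,"twist":0},{"x":0,"y":5,"z":0,"twist":0},{"x":0,"y":5,"z":0,"twist":0},{"x":0,"y":5,"z":0,"twist":0},{"x":0,"y":5,"z":0,"twist":0},{"x":0,"y":4,"z":0,"twist":0},{"x":0,"y":4,"z":0,"twist":0},{"x":0,"y":4,"z":0,"twist":0},{"x":0,"y":3,"z":0,"twist":0},{"x":0,"y":0,"z":0,"twist":0},{"x":0,"y":0,"z":0,"twist":0}]'
python3 togo.py .558 .2143 .115 10.4
```

```text
t: 11.95
tool_pos: [0.5575, 0.2144, 0.2918]
orientation: [-1.566, 0.143, -0.143]
force: [0.5, 0.4, -1.0]
opening: 0.0077
t 11.95 grasp [0.5575 0.2144 0.1248] shift tool mm [ 0.5  9.8 -0. ] twist -0.0005 yaw now 10.43 tilt [-0.  0. -1.] F [ 0.46  0.37 -0.98] open 0.0077 q [0.28 0.2  1.62 0.   1.32 0.46]
```

```bash
python3 -m inch '[{"x":0,"y":2,"z":0,"twist":0},{"x":0,"y":2,"z":0,"twist":0},{"x":0,"y":2,"z":0,"twist":0},{"x":0,"y":1,"z":0,"twist":0},{"x":0,"y":0,"z":0,"twist":0}]'
python3 togo.py .558 .2143 .115 10.4
python3 -m inch '[{"x":0,"y":1,"z":0,"twist":0},{"x":0,"y":0,"z":0,"twist":0}]'
python3 -m inch '[{"x":0,"y":1,"z":0,"twist":0},{"x":0,"y":0,"z":0,"twist":0}]'
python3 togo.py .558 .2143 .115 10.4
```

```text
t: 12.45
tool_pos: [0.5574, 0.2144, 0.2844]
orientation: [-1.566, 0.143, -0.143]
force: [0.4, 0.6, -0.8]
opening: 0.0078
t 12.45 grasp [0.5573 0.2144 0.1174] shift tool mm [0.7 2.4 0. ] twist -0.0005 yaw now 10.43 tilt [-5.e-04 -1.e-04 -1.e+00] F [ 0.44  0.58 -0.79] open 0.0078 q [0.28 0.21 1.62 0.   1.31 0.46]
t: 12.65
tool_pos: [0.5574, 0.2144, 0.2836]
orientation: [-1.566, 0.143, -0.143]
force: [0.4, 1.1, -1.3]
opening: 0.008
t: 12.85
tool_pos: [0.5574, 0.2144, 0.2827]
orientation: [-1.566, 0.143, -0.143]
force: [0.0, 0.1, -0.6]
opening: 0.0082
t 12.85 grasp [0.5574 0.2144 0.1157] shift tool mm [ 0.6  0.7 -0. ] twist -0.0004 yaw now 10.43 tilt [-1.e-04 -0.e+00 -1.e+00] F [ 0.01  0.09 -0.61] open 0.0082 q [ 0.28  0.21  1.63 -0.    1.3   0.46]
```

```bash
python3 -m inch '[{"x":0,"y":1,"z":0,"twist":0},{"x":0,"y":0,"z":0,"twist":0}]'
python3 -m inch '[{"x":0,"y":1,"z":0,"twist":0},{"x":0,"y":0,"z":0,"twist":0}]'
python3 -m inch '[{"x":0,"y":0.5,"z":0,"twist":0},{"x":0,"y":0,"z":0,"twist":0}]'
python3 - <<'E'
from pl import *
for n in("wrist","scene","side"):
    s=robot.read_state();c=cam(n); save(c,f"pics/{n}7.png")
    if n!="wrist":
        W=world(c); hsv=cv2.cvtColor(c["color"],cv2.COLOR_RGB2HSV)
        m=(abs(W[...,0]-.5574)<.025)&(abs(W[...,1]-.2144)<.045)&(W[...,2]>.12)&(hsv[...,1]<90)&(W[...,2]<.145)
        print(n,"top z hist",np.histogram(W[m][:,2],bins=np.arange(.12,.146,.002))[0])
        i=cv2.cvtColor(c["color"],cv2.COLOR_RGB2BGR)
        cv2.imwrite(f"pics/z7{n}.png",cv2.resize(i[90:220,300:400] if n=="scene" else i[160:350,140:290],None,fx=3.5 if n=="scene" else 3,fy=3.5 if n=="scene" else 3))
E
```

```text
t: 13.05
tool_pos: [0.5575, 0.2145, 0.2818]
orientation: [-1.566, 0.143, -0.143]
force: [-0.5, 0.0, -0.9]
opening: 0.0077
t: 13.25
tool_pos: [0.5576, 0.2145, 0.2817]
orientation: [-1.566, 0.143, -0.143]
force: [-2.0, -0.3, 5.3]
opening: 0.0076
t: 13.45
tool_pos: [0.5576, 0.2145, 0.2817]
orientation: [-1.566, 0.142, -0.143]
force: [-3.2, -1.9, 9.6]
opening: 0.0079
scene top z hist [33 34 34 38 34 39 36 37 43  8 14  8]
side top z hist [24 29 22 30 27 29 28 72 73 20 19 18]
```

View pics/z7scene.png

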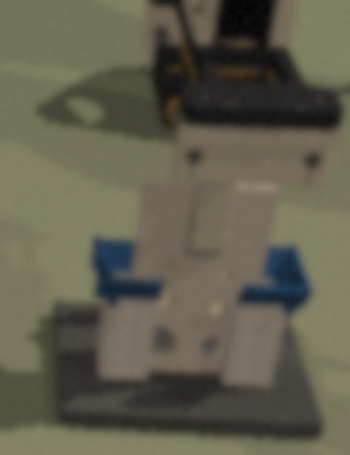

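View pics/z7side.png

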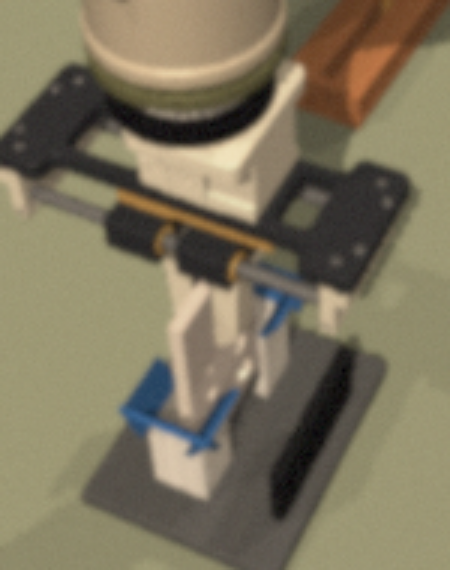

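Contact came at grasp z=0.1147 (force 9.6 N) and the plate's top reads ≈0.137, so the foot is on the base (z=0.012). I'll relieve the push, then release.

```bash
python3 -m inch '[{"x":0,"y":-1,"z":0,"twist":0},{"x":0,"y":0,"z":0,"twist":0}]'
python3 -m inch '[{"x":0,"y":0,"z":0,"twist":0},{"x":0,"y":0,"z":0,"twist":0},{"x":0,"y":0,"z":0,"twist":0},{"x":0,"y":0,"z":0,"twist":0},{"x":0,"y":0,"z":0,"twist":0},{"x":0,"y":0,"z":0,"twist":0},{"x":0,"y":0,"z":0,"twist":0},{"x":0,"y":0,"z":0,"twist":0},{"x":0,"y":0,"z":0,"twist":0},{"x":0,"y":0,"z":0,"twist":0}]' 0.3
python3 togo.py .558 .2143 .115 10.4
```

```text
t: 13.8
tool_pos: [0.5576, 0.2145, 0.2817]
orientation: [-1.566, 0.142, -0.143]
force: [-1.0, -0.1, 3.4]
opening: 0.0077
t: 14.8
tool_pos: [0.5575, 0.2144, 0.2813]
orientation: [-1.566, 0.143, -0.143]
force: [-0.1, -0.3, 0.2]
opening: 0.0604
t 14.8 grasp [0.5575 0.2144 0.1143] shift tool mm [ 0.5 -0.7 -0. ] twist -0.0005 yaw now 10.43 tilt [ 1.e-04 -0.e+00 -1.e+00] F [-0.09 -0.25  0.16] open 0.0604 q [ 0.28  0.21  1.63 -0.    1.3   0.46]
```

Released, and the force is back to zero. Retreating straight up.

```bash
python3 -m inch '[{"x":0,"y":-5,"z":0,"twist":0},{"x":0,"y":-10,"z":0,"twist":0},{"x":0,"y":-15,"z":0,"twist":0},{"x":0,"y":-20,"z":0,"twist":0},{"x":0,"y":-25,"z":0,"twist":0},{"x":0,"y":-25,"z":0,"twist":0},{"x":0,"y":-20,"z":0,"twist":0},{"x":0,"y":-10,"z":0,"twist":0},{"x":0,"y":0,"z":0,"twist":0},{"x":0,"y":0,"z":0,"twist":0}]'
python3 - <<'E'
from pl import *
for n in("wrist","scene","side"):
    s=robot.read_state();c=cam(n); save(c,f"pics/{n}8.png")
    if n!="wrist":
        meas(n,c,.5575,.2144,.09,.133,10.4)
        W=world(c); m=(abs(W[...,0]-.5574)<.025)&(abs(W[...,1]-.2144)<.045)&(W[...,2]>.12)&(W[...,2]<.16); print("top",np.percentile(W[m][:,2],[95,99,100]).round(4))
print(robot.read_state()["force"].round(2))
E
```

```text
t: 15.8
tool_pos: [0.5573, 0.2144, 0.4109]
orientation: [-1.566, 0.143, -0.143]
force: [-0.7, -0.7, 0.0]
opening: 0.0604
scene 747 z 0.09 0.133 n0 0.0042 dyaw 0.38 deg lean 0.05 deg
   z 0.090-0.120 s range [-0.0373  0.0339] zmin 0.09 n 0.0042
   z 0.120-0.150 s range [-0.0374  0.0336] zmin 0.12 n 0.0042
top [0.137  0.1375 0.1381]
side 496 z 0.0901 0.1329 n0 -0.0016 dyaw 1.84 deg lean -0.03 deg
   z 0.090-0.120 s range [-0.0355  0.0359] zmin 0.0901 n -0.0019
   z 0.120-0.150 s range [-0.0358  0.0361] zmin 0.1201 n -0.0019
top [0.1374 0.1381 0.1391]
[-0.72  0.25  0.32]
```

View pics/scene8.png

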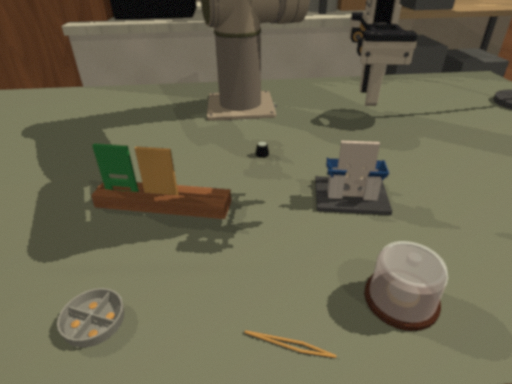

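View pics/side8.png

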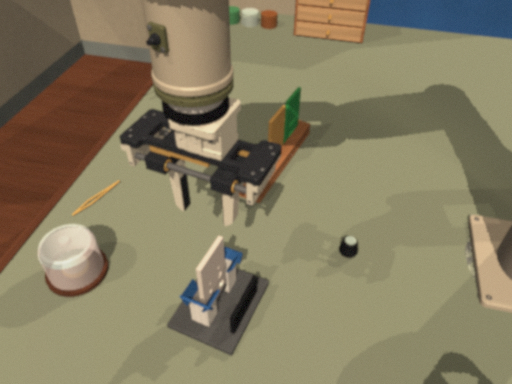

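View pics/wrist8.png

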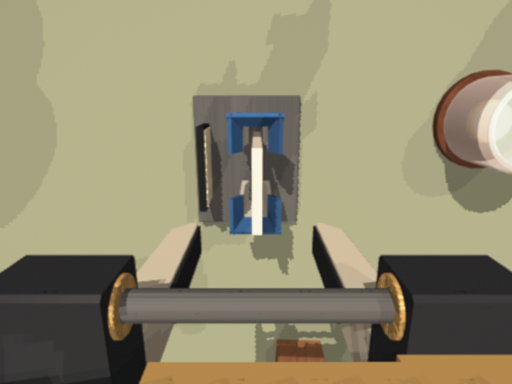

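The plate stands upright in the frame (scene (358,170)) with its top at 0.137. The wrist view shows it between both mouths, and green and brass have not moved. Handing in.

```bash
python3 -c "
from plant import robot; print(robot.close_job()); print(robot.read_state()['t'])"
```

```text
the job is handed in; nothing more can be done
None
the job is handed in; nothing more can be done
```

The white plate is standing fully home in the viewing frame, and I handed the job in at about 16 s of the 48 s allowed; no verdict is reported.

- **What I did:** I pinched the plate across its plain top and lifted it straight out of the ledge. I turned it about 3° to match the frame and lowered it between the guides until it touched the base, with about 10 N of push. I eased off, opened the fingers and backed straight up.
- **Last checks:**
  - **Height:** the plate's top was at 0.137 m, which puts its foot on the base at z = 0.012.
  - **Position:** it was upright (lean under 0.1°) and within about 2 mm of the frame's centre.
  - **Gripper:** it was clear, with the force reading near zero.
  - **Bystanders:** the green and brass plates stood where they were.
- **Disagreements:** the scene and side cameras differed by about 1.5° on the plate's yaw and about 2 mm on its apparent thickness. The wrist view differed from them by about 2 mm on the plate's position in the ledge. None of this exceeded the clearances.
- **Refused call:** my first move call was rejected because its rows lacked fields. Nothing moved.

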